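Strip the saddle bracket off its mounting stud

ROBOT

A 7-joint arm with a two-finger parallel gripper is mounted at the origin on a cart in front of the work surface, level with it; the furniture and walls round the work are solid. World frame = base frame: x ahead of the robot, y to its left, z up, the work surface at z = 0. Lengths are in mm, angles in rad, forces in N, time in s.
With the tool pointing down it reaches from about 400 to 875 mm from the base axis. Payload 4.4 kg.
Tool frame: the origin (TCP) lies on the centre line of the jaws, within the pads' length; the fingertips stand 25 mm ahead of it and the grasp point (between the pads) lies 6 mm ahead of it (ctrl.finger_overhang is the distance from the TCP to the fingertips, in mm); z points along the fingers, y is the line along which they close (so a half turn about z gives the same grasp; the last joint's range is limited). The gripper opens to 85 mm and grips with 20 to 120 N. Pads are 22 mm wide; open, the fingers measure 114 mm over their backs; the gripper's body (76 mm by 85 mm) begins 54 mm behind the grasp point. The pads swing forward as they close: fully open they stand 13 mm farther back than shut.
Start: joints at [-1.228, 0.628, 0.038, 1.517, -0.027, 0.996, -0.02], TCP at [258.36, 596.463, 256.313] pointing down, gripper open.
Joint ranges: [-3.06, 3.06], [-0.37, 2.12], [-1.25, 1.32], [0.18, 2.47], [-1.1, 4.24], [0.23, 1.98], [-2.94, 2.94]. Speed limits (rad/s): [2.57, 2.57, 3.14, 3.14, 3.14, 3.14, 3.14].

INTERFACE

Orientations are given as [roll, pitch, yaw] about the fixed x, y, z axes, in that order (R = Rz(yaw) Ry(pitch) Rx(roll)).
In Python, from cell import ctrl gives the robot as it stands. The module is installed in compiled form; this text tells all that it offers.
- The arm moves only by the tool play_rows, never from a script. Its argument "targets" is a list of rows, each a list of 5 numbers: the closure, from 0 (fully open) to 1 (shut), then the shift along the tool's x, y, z in cm, then the turn about the tool's z in degrees. In form: [[gripper, dx, dy, dz, spin], ...]. A call has 1 to 10 rows; each row is the pose to reach, as a shift and turn from the pose commanded when the call began, along the tool's axes at that moment; what a row does not reach only later rows make up. A row lasts 1/10 s, in which the tool goes at most 50 mm and 8.59 degrees, less where a joint would pass 70% of its speed; a pose out of reach is approached as far as the arm can. A call with a gripper value outside its range is refused whole. The fingers move at their own pace and stop on an object; the grip force is fixed at half the most. Time passes only in rows, so rows that repeat a pose let the fingers close. It gives the time, the measured TCP pose, the force, the opening and the grip force at its end, in the units of the state.
- ctrl.read_state(): the state, without advancing time (a new reading comes with each control period).
- ctrl.get_image(name): name is "scene" or "top" or "wrist"; returns (picture, depth): 384x512x3 uint8, red, green, blue; 384x512 float32, mm along the optical axis (not along the pixel's ray), 0 where there is no reading.
- ctrl.calibration(name): a dict with "vfov" (degrees; the focal length in pixels is half the picture's height over the tangent of half this angle, whatever the lens; pixels are square), "cx", "cy" (the principal point, pixels), "extrinsics" (4x4, takes a point from camera to world coordinates); the wrist camera has in their place "mount" (4x4, takes a point from camera to tool coordinates, whose origin is the TCP and whose axes are the flange's). Camera axes: x right, y down, z forward; pixel columns grow to the right and rows downward; lengths in mm; the calibration is good to about 2 mm. A picture is of the moment at which its call begins: read the wrist's pose just before it. calibration takes no time and is no camera call.
- ctrl.finish_job(): hands the job in; it is judged then, once.
Trained networks look in the newest picture that a camera, given by its name, has taken for a name from the list of things; names that differ only in an ending like _2 or _b are one class to them, and where a whole thing is asked for, a point or a joint stands for the part that bears it (a point fixed in the world has none). Each returns a list of dicts, best first, with "confidence" (0 to 1); they miss things now and then, are a little off and sometimes report something else, mostly with a low value. They report only what shows in the picture. A call takes as long as a camera call.
- ctrl.search_frame(camera, name): "bbox" ([left, top, right, bottom] in pixels, round what is visible of it).
- ctrl.trace(camera, name): "pixels" (384x512 bool, what is visible of it) and "bbox" ([left, top, right, bottom] in pixels, round what is visible of it).
The state is a dict: "clock": time; "qpos": joint angles; "qd": joint speeds; "tau": joint torques, N m; "eef_pos": TCP position; "tool_rot": TCP orientation; "force": force on the tool from outside, world axes, zero at the start; "torque": the same for the moment, N m; "width": finger opening in mm; "gripper_force": force on a finger pad.
Only numpy, scipy, OpenCV 4.12 (cv2) and the standard library are available. Lean on these libraries where they do the work, as an engineer would, in place of code of your own. Each camera call takes 0.05 s, during which the arm holds its last target. There are 200 camera calls.

TASK

Take the assembly on the upright stud apart and collect its pieces in the shallow aluminium tray: put the brass wing nut in the tray first, then the white spacer, then the blue bracket, one at a time, leaving the pieces below in place on the stud until their turn. Lay the bracket flat on the tray's floor, ears up as it sat, and let go of everything.

Things in the scene. Friction and masses are not known exactly. Their poses are not given: they have to be found in the camera images.
- wing_nut: Brass wing nut on top of the stack on the stud (a dark steel spare lies elsewhere: not that one). Already unscrewed: sits loose, lifts straight up. Hub 28 mm across, 20 mm high; wings 6 mm thick reach 31 mm either side along its y, to 28 mm high. Grasp the hub across its x, fingertips not below its underside (spacer there). Origin: centre of its underside, z up.
- spacer: White plastic sleeve under the wing nut, 22 mm in diameter, 20 mm high, bore 13 mm. It stands loose on the bracket's strap, between the bracket's ears. Origin: centre of its underside, z up.
- bracket: Blue U bracket under the spacer, 150 g: strap 34 mm wide (x), 96 long (y), 6 thick; an ear turned up to 20 mm at each end. Origin: centre of the strap's underside, z up. Rests loose on a fixed 26 mm round boss, 30 mm above a 70 mm square foot. The fixed stud, 10 mm thick, passes through all three pieces; its tip is 49 mm above this origin: lift each piece straight up past it.
- tray: Shallow empty aluminium tray, fixed to the worktop, 130 mm (its x axis) by 180 mm (its y axis) outside; walls 4 mm thick, 19 mm high with their rolled rim. Origin: centre of its underside, on the worktop; the inner floor is 4 mm above it.

How it is judged:
By the outcome, as a careful person would: the job done as asked, in the order asked, and still so for the second after the job is handed in, with the robot touching nothing.
It also fails if it takes over 72 s, if anything falls off the work surface, if the arm or the gripper's body presses on something with over 40 N, if the wrist force passes 120 N, or if a joint passes its speed limit or range.

## Working session

There is one attempt and no reset: what is moved stays moved. The work goes in short steps, Python scripts to look and compute and a tool call to move; the robot and the scene stay as the last step left them, time stands still between calls to the robot, and variables do not carry over. Pictures are saved under pics/ and viewed, at most 10 in all, crops included, and the job is handed in when it is done.

Besides the shell and the picture viewer there is one more tool, called after ">>>" by a JSON object that holds its "op" and its "data", one argument or row to a line. play_rows: Moves the arm, as the interface text tells. Its arguments: {"type":"object","properties":{"targets":{"type":"array"}},"required":["targets"]}

```bash
mkdir -p pics; cat > h.py <<'E'
import numpy as np, cv2
from cell import ctrl
from scipy.spatial.transform import Rotation as R
def cloud(cam,d):
    c=ctrl.calibration(cam);f=192/np.tan(np.radians(c['vfov'])/2)
    v,u=np.mgrid[0:384,0:512]
    p=np.stack([(u-c['cx'])*d/f,(v-c['cy'])*d/f,d],-1)
    if 'extrinsics' in c: T=np.array(c['extrinsics'])
    else:
        s=ST; T=np.eye(4);T[:3,:3]=R.from_euler('xyz',s['tool_rot']).as_matrix();T[:3,3]=s['eef_pos'];T=T@np.array(c['mount'])
    return p@T[:3,:3].T+T[:3,3]
def shot(cam):
    global ST
    ST=ctrl.read_state()
    im,d=ctrl.get_image(cam)
    return im,cloud(cam,d),d
def save(im,n): cv2.imwrite('pics/'+n,im[:,:,::-1])
E
cat > a.py <<'E'
from h import *
print(ctrl.read_state())
for cam in ('scene','top'):
    im,P,d=shot(cam); save(im,cam+'1.png'); print(ctrl.calibration(cam))
    for n in ('wing_nut','spacer','bracket','tray'):
        for r in ctrl.trace(cam,n):
            m=r['pixels']&(d>0)
            if m.any(): print(cam,n,round(r['confidence'],2),r['bbox'],m.sum(),np.median(P[m],0).round(),np.percentile(P[m],2,0).round(),np.percentile(P[m],98,0).round())
E
python3 a.py
```

```text
{'clock': 0.0, 'qpos': array([-1.22778641,  0.62938904,  0.03840181,  1.51835995, -0.02697142,
        0.99626157, -0.0200272 ]), 'qd': array([ 0.00022046, -0.00123809,  0.00084422, -0.00046766, -0.00048115,
        0.00076325, -0.0014342 ]), 'tau': array([-1.59652707e-03, -5.63399041e+01,  1.22564189e+00, -1.93454182e+01,
        1.10268433e-02,  1.03339533e-02,  1.97665747e-05]), 'eef_pos': array([258.12045757, 595.93550406, 255.36306155]), 'tool_rot': array([-3.13969193e+00,  2.73892728e-05,  2.73280377e+00]), 'force': array([0.3805393 , 0.3322314 , 0.25040062]), 'torque': array([ 0.02021096,  0.00473251, -0.02842151]), 'gripper_force': 0.0, 'width': 85.61372199767789}
{'vfov': 46.07984794586024, 'cx': 256.38763842376886, 'cy': 203.4733151900728, 'extrinsics': array([[-7.39229782e-01, -2.84805301e-01,  6.10266557e-01,
        -1.18781531e+01],
       [-6.73452172e-01,  3.10972866e-01, -6.70640029e-01,
         6.41600598e+02],
       [ 1.22549539e-03, -9.06742420e-01, -4.21683153e-01,
         4.21930579e+02],
       [ 0.00000000e+00,  0.00000000e+00,  0.00000000e+00,
         1.0
[... 667 characters left out ...]
.19558804e-01,
         3.25518023e+02],
       [-9.93465720e-01, -1.12394739e-01,  1.98314348e-02,
         5.66298318e+01],
       [ 5.46226323e-03, -2.20384931e-01, -9.75397686e-01,
         8.97917454e+02],
       [ 0.00000000e+00,  0.00000000e+00,  0.00000000e+00,
         1.00000000e+00]])}
top wing_nut 0.61 [176.6, 182.0, 213.1, 198.9] 314 [509. 167.  84.] [496. 140.  45.] [521. 194.  93.]
top bracket 0.66 [166.6, 173.0, 221.6, 212.8] 826 [506. 171.  45.] [484. 121.  -1.] [543. 215.  86.]
top tray 0.67 [251.0, 160.8, 366.3, 281.9] 7185 [491. -40.   3.] [ 399. -123.   -1.] [585.  44.  19.]
top tray 0.28 [178.1, 181.3, 209.8, 201.8] 310 [508. 166.  84.] [496. 140.  45.] [521. 192.  93.]
```

View pics/scene1.png

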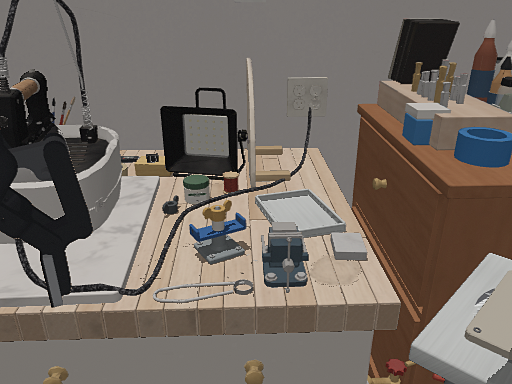

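View pics/top1.png

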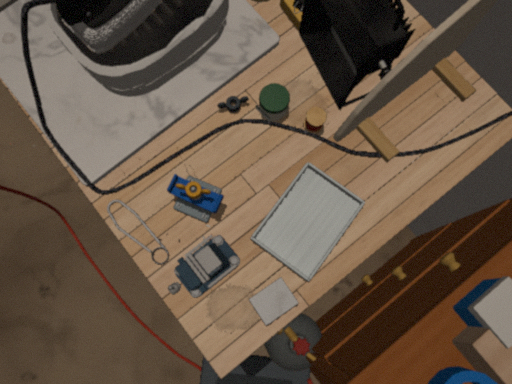

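The scene view has the brass nut at (217,210) on the blue bracket at (218,230), the tray at (300,212) and the vise at (285,255). The top view has the stack at (195,190), the dark spare nut at (233,104), the tray at (308,220), and the vise at (208,265). Next I'll measure the angles and the obstacle heights.

```bash
cat > b.py <<'E'
from h import *
im,P,d=shot('top')
hsv=cv2.cvtColor(im,cv2.COLOR_RGB2HSV)
roi=(abs(P[...,0]-506)<70)&(abs(P[...,1]-171)<70)&(d>0)
for n,m in (('blue',(hsv[...,0]>100)&(hsv[...,0]<125)&(hsv[...,1]>140)&roi&(P[...,2]>25)),('brass',(hsv[...,0]>10)&(hsv[...,0]<28)&(hsv[...,1]>120)&roi&(P[...,2]>65))):
    q=P[m]; r=cv2.minAreaRect(q[:,:2].astype(np.float32)); print(n,m.sum(),q.mean(0).round(1),r,np.percentile(q[:,2],[5,50,95]).round(1))
t=ctrl.trace('top','tray')[0]['pixels']
q=P[t&(d>0)]; print('tray',cv2.minAreaRect(q[:,:2].astype(np.float32)),np.percentile(q[:,2],[2,20,50,98]))
# height map 40mm cells
v=P[d>0]
for x in range(720,240,-40):
    row=[]
    for y in range(600,-200,-40):
        c=v[(abs(v[:,0]-x)<20)&(abs(v[:,1]-y)<20)]
        row.append('%4d'%c[:,2].max() if len(c) else '   .')
    print(x,''.join(row))
im,P,d=shot('scene');v=P[d>0];print('scene')
for x in range(720,240,-40):
    print(x,''.join('%4d'%c[:,2].max() if len(c:=v[(abs(v[:,0]-x)<20)&(abs(v[:,1]-y)<20)]) else '   .' for y in range(600,-200,-40)))
E
python3 b.py
```

```text
blue 603 [505.1 164.2  46.8] ((508.90167236328125, 166.14508056640625), (93.14653015136719, 33.44971466064453), 72.07215881347656) [42.5 45.  58.6]
brass 240 [508.2 166.3  85.1] ((508.8944396972656, 166.90386962890625), (26.543317794799805, 53.1479606628418), 18.115659713745117) [77.4 84.7 92.5]
tray ((493.8016052246094, -41.30743408203125), (136.0010223388672, 187.6151123046875), 59.15654754638672) [-0.28141453  1.65613002  3.14174796 18.74708249]
720   23  24  25  24 140 275 227 169 147 151  25  24  29  52  52  50  44 184 200 224
680    0  24  24  25 274 275 144 145 147  24  24  29  24  50  53  45  49 140 185  22
640    .  -2  24  25 205  24  25  24  25  25   9  11  10   2   2   8  11 104  16  23
600    .   .  -1  77  99  24  24  25  24  10  11   5   3   3   2  17  21  18   3   2
560 -892   .   .  -1  38  32  24  24  11  12  14  11   2   3   3  20  13  22  21   3
520 -890-893   .   .   0  33  30  17  11   2  96  94  90   2  19  20   7   7  20   3
480 -891-890-893   .   .   0  17  12   6   3  47  86  61   2  19   6   7  19  21   3
440 -892-888-890-892   .   .  -1   5   6   6   2  43
[... 698 characters left out ...]
  21  21  20   3   3
560    .   .   .   3  36  35  25  25  12  12  58  12   2   3   3  21  20  22  20   2
520    .   .   .   .   2  34  31  14  12   3  96  95  89   3  21  21   7   8  21   3
480    .   .   .   .   .   2  17  14   8   3  48  88  61   2  21   7   7  20  21   2
440    .   .   .   .   .   .   1   7   7   8   3  45  77   .  21  20   7  21   3   3
400    .   .   .   .   .   .   .   1   6  10  48  79  79  45   3  20  21  21   3   .
360    .   .   .   .   .   .   .   .   1   3  98  98  79  46  20  21  19   2   .   .
320    .   .   .   .   .   .   .   .   .   2  94  97  45   3  20  21  20   .   . 131
280    . 319   .   .   .   .   .   .   .   .   1   3   3   4  17  20-300-277 131 132
```

>>> {"op": "play_rows", "data": {
  "targets": [
    [0,-3,-2.2,0,5],
    [0,-7,-5.1,0,10],
    [0,-12,-8.8,0,15],
    [0,-17,-12.5,0,20],
    [0,-22,-16.1,0,25],
    [0,-27,-19.8,0,30],
    [0,-32,-23.4,0,36],
    [0,-36,-26.4,0,42],
    [0,-39,-28.6,0,47],
    [0,-40.1,-29.4,0,48.6]
  ]
}}

```text
clock: 1.65
eef_pos: [504.9, 174.8, 256.6]
tool_rot: [3.141, -0.0, 1.882]
force: [1.0, 1.0, 0.4]
width: 85.4
gripper_force: 0.0
```

```bash
cat >> h.py <<'E'
def delta(p,yaw=None,s=None):
    s=s or ctrl.read_state(); M=R.from_euler('xyz',s['tool_rot']).as_matrix()
    y=s['tool_rot'][2]
    sp=0 if yaw is None else -((np.degrees(y)*-1+yaw+90)%180-90)
    return (M.T@(np.array(p)-s['eef_pos'])/10).round(2), round(sp,1)
def stat():
    s=ctrl.read_state(); print(round(s['clock'],2),s['eef_pos'].round(1),np.degrees(s['tool_rot']).round(2),'F',s['force'].round(1),'w',round(s['width'],1),'g',round(s['gripper_force'],1),'q',s['qpos'].round(2))
E
cat > c.py <<'E'
from h import *
import sys
stat()
im,P,d=shot('wrist'); save(im,sys.argv[1]); print(np.array(ctrl.calibration('wrist')['mount']).round(2))
hsv=cv2.cvtColor(im,cv2.COLOR_RGB2HSV)
roi=(abs(P[...,0]-508)<70)&(abs(P[...,1]-167)<70)&(d>0)
for n,m in (('blue',(hsv[...,0]>100)&(hsv[...,0]<125)&(hsv[...,1]>140)&roi&(P[...,2]>25)),('brass',(hsv[...,0]>10)&(hsv[...,0]<28)&(hsv[...,1]>120)&roi&(P[...,2]>65)),('white',(hsv[...,1]<60)&roi&(P[...,2]>52))):
    q=P[m]
    if len(q)>20: r=cv2.minAreaRect(q[:,:2].astype(np.float32)); print(n,m.sum(),q.mean(0).round(1),r,np.percentile(q[:,2],[1,5,50,95,99]).round(1))
E
python3 c.py w1.png
```

```text
1.65 [504.9 174.8 256.6] [ 1.7996e+02 -1.0000e-02  1.0786e+02] F [1.  1.  0.4] w 85.4 g 0.0 q [-0.58  0.48  0.29  1.85 -0.18  0.84  0.1 ]
[[  -0.     -0.95   -0.31   79.07]
 [   1.      0.     -0.     -0.48]
 [   0.     -0.31    0.95 -117.36]
 [   0.      0.      0.      1.  ]]
blue 3212 [504.6 179.6 210.9] ((511.1205139160156, 167.95437622070312), (142.9777069091797, 78.26699829101562), 33.31321716308594) [ 44.5  45.1 297.5 321.9 326.3]
brass 900 [507.7 175.7 187.2] ((508.9132385253906, 168.58346557617188), (145.0691375732422, 53.09563064575195), 20.11600685119629) [ 75.1  84.4  93.5 319.1 324. ]
white 10674 [505.4 185.  295.7] ((509.84283447265625, 169.19261169433594), (145.01043701171875, 80.32515716552734), 35.579750061035156) [ 78.3 255.2 303.3 322.5 326.5]
```

View pics/w1.png

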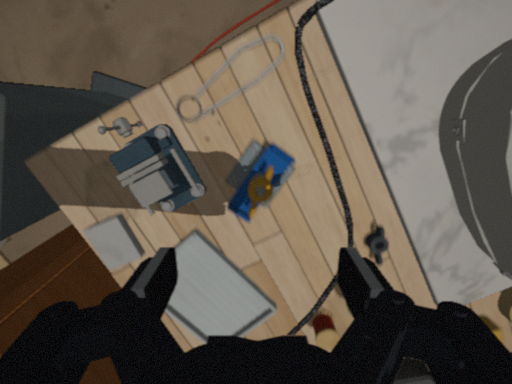

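The wrist view has the brass nut at (261,188), turned from the bracket; the bracket is at (262,183) and the tray at (215,285). The fingers got into the mask, so I'll redo the fit without them.

```bash
sed -i 's/&(d>0)$/\&(d>0)\&(P[...,2]<120)/' c.py; sed -i 's/; print(np.array(ctrl.calib.*$/;print(ctrl.calibration("wrist")["vfov"])/' c.py; cat >> c.py <<'E'
if len(sys.argv)>2:
    t=ctrl.trace('wrist','tray')[0]; m=t['pixels']&(d>0)&(P[...,2]<40); q=P[m]; print('tray',t['confidence'],cv2.minAreaRect(q[:,:2].astype(np.float32)))
for y in (108,): print(delta((508.5,167.5,92),y))
c=cv2.resize(im[130:240,200:320],None,fx=5,fy=5,interpolation=cv2.INTER_CUBIC); save(c,'crop_'+sys.argv[1])
E
python3 c.py w2.png t
```

```text
1.7 [510.  164.3 257.2] [179.78   0.45 107.15] F [ 4.5 -6.6  1. ] w 85.3 g 0.0 q [-0.57  0.48  0.3   1.84 -0.17  0.84  0.11]
69.22986386319309
blue 1349 [508.  174.   48.2] ((509.6583251953125, 168.88009643554688), (93.23531341552734, 33.58304977416992), 72.27229309082031) [43.6 44.7 46.1 59.8 60.7]
brass 581 [508.8 170.2  86.2] ((509.2793273925781, 169.75650024414062), (26.063613891601562, 53.61265563964844), 17.382328033447266) [72.4 78.6 85.8 93.2 94.1]
white 137 [512.7 173.8  77.3] ((511.9922180175781, 168.53433227539062), (95.99263000488281, 32.39112854003906), 75.01078033447266) [53.8 56.3 84.4 92.1 93.5]
tray 0.98 ((498.9862976074219, -41.75355529785156), (131.33106994628906, 196.35479736328125), 59.876277923583984)
(array([-0.48,  0.08, 16.47]), np.float64(-0.5))
```

View pics/crop_w2.png

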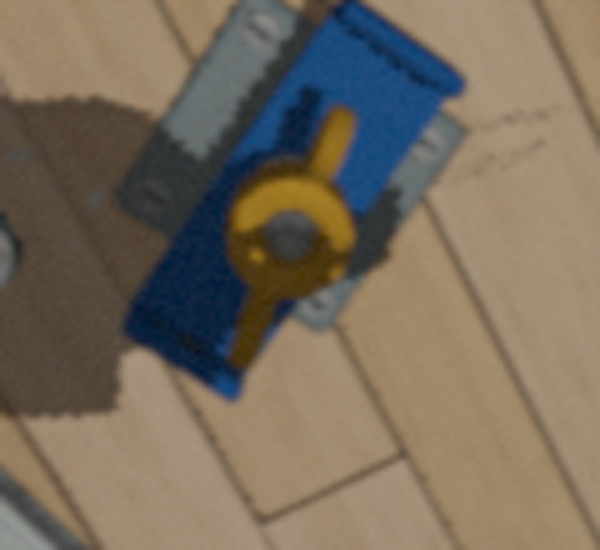

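The crop has the wings running from (340,120) to (245,355), about 22° off the image's vertical. That puts the wing axis near 85°, not 108°. I'll fit the nut's mask more carefully.

```bash
cat > n.py <<'E'
from h import *
stat()
for cam in ('wrist','top','scene'):
    im,P,d=shot(cam); hsv=cv2.cvtColor(im,cv2.COLOR_RGB2HSV)
    roi=(abs(P[...,0]-509)<45)&(abs(P[...,1]-168)<45)&(d>0)&(P[...,2]<110)
    m=roi&(hsv[...,0]>8)&(hsv[...,0]<30)&(hsv[...,1]>90)&(P[...,2]>68)
    q=P[m][:,:2]; r=np.linalg.norm(q-q.mean(0),axis=1)
    for nm,k in (('all',q),('far',q[r>16])):
        c=k.mean(0);w,V=np.linalg.eigh(np.cov((k-c).T));a=V[:,1];e=(k-c)@a;f=(k-c)@V[:,0]
        print(cam,nm,len(k),c.round(1),'ang',np.degrees(np.arctan2(a[1],a[0]))%180,'ext',e.min().round(1),e.max().round(1),'mid',(c+a*(e.max()+e.min())/2+V[:,0]*(f.min()+f.max())/2).round(1))
    hub=m&(abs(P[...,2]-85)<1.8)
    (cx,cy),rr=cv2.minEnclosingCircle(P[hub][:,:2].astype(np.float32)); print('  hub',hub.sum(),cx,cy,rr)
    b=roi&(hsv[...,0]>100)&(hsv[...,0]<125)&(hsv[...,1]>140)&(P[...,2]>36)
    print('  blue',cv2.minAreaRect(P[b][:,:2].astype(np.float32)))
E
python3 n.py
```

```text
1.8 [506.  172.1 256.7] [1.7994e+02 1.1000e-01 1.0752e+02] F [-0.2  1.4  0. ] w 85.1 g 0.0 q [-0.58  0.48  0.29  1.85 -0.17  0.84  0.1 ]
wrist all 593 [508.6 170.4] ang 86.18152367148993 ext -30.4 28.5 mid [509.  169.4]
wrist far 147 [508.8 169.4] ang 85.34122448757388 ext -29.4 29.5 mid [509.5 169.4]
  hub 350 508.5171203613281 170.5411834716797 28.40587615966797
  blue ((509.5864562988281, 169.59188842773438), (93.15267944335938, 33.070701599121094), 72.45260620117188)
top all 211 [508.1 162.3] ang 78.99498119351769 ext -23.5 32.1 mid [508.9 166.5]
top far 34 [509.2 157.4] ang 81.91781235982201 ext -18.9 36.8 mid [513.2 165.8]
  hub 107 508.6683349609375 159.90802001953125 19.941143035888672
  blue ((505.7086181640625, 156.98587036132812), (74.02640533447266, 32.3491096496582), 72.34243774414062)
scene all 350 [505.9 172.2] ang 84.24416498549985 ext -32.8 27.4 mid [509.  169.2]
scene far 131 [508.8 169.2] ang 84.85213425149696 ext -30.0 30.1 mid [513.5 168.8]
  hub 67 508.3773498535156 170.62940979003906 28.162002563476562
  blue ((509.80523681640625, 169.65402221679688), (93.66294860839844, 36.00867462158203), 72.33208465576172)
```

```bash
python3 -c "
from h import *
for i in range(4): ctrl.get_image('top')
stat(); print(delta((509.2,169.3,93),85.3), ctrl.finger_overhang)"
```

```text
2.15 [503.4 177.9 256.3] [-1.7999e+02 -3.0000e-02  1.0813e+02] F [0.6 0.1 0.3] w 85.6 g 0.0 q [-0.59  0.48  0.29  1.85 -0.18  0.84  0.1 ]
(array([-1.  ,  0.28, 16.33]), np.float64(22.8)) 25.0
```

>>> {"op": "play_rows", "data": {
  "targets": [
    [0,0,0,0,0],
    [0,0,0,0,0],
    [0,0,0,0,0]
  ]
}}

```text
clock: 2.45
eef_pos: [504.0, 176.7, 256.3]
tool_rot: [-3.142, -0.0, 1.885]
force: [0.5, -0.3, -0.5]
width: 85.5
gripper_force: 0.0
```

```bash
python3 -c "
from h import *
stat(); print(delta((509.2,169.3,93),85.3))
ctrl.get_image('wrist');stat()"
```

```text
2.45 [504.  176.7 256.3] [-180.   -0.  108.] F [ 0.5 -0.3 -0.5] w 85.5 g 0.0 q [-0.59  0.48  0.29  1.85 -0.18  0.84  0.1 ]
(array([-0.87,  0.27, 16.33]), np.float64(22.7))
2.5 [504.  176.6 256.3] [-180.     -0.    107.99] F [-0.2  0.2  0. ] w 85.3 g 0.0 q [-0.59  0.48  0.29  1.85 -0.18  0.84  0.1 ]
```

>>> {"op": "play_rows", "data": {
  "targets": [
    [0,-0.2,0.1,1,4],
    [0,-0.4,0.1,2.5,9],
    [0,-0.6,0.2,4,14],
    [0,-0.8,0.3,5,19],
    [0,-0.9,0.3,6,22],
    [0,-0.9,0.3,6,22.7],
    [0,-0.9,0.3,6,22.7],
    [0,-0.9,0.3,6,22.7],
    [0,-0.9,0.3,6,22.7],
    [0,-0.9,0.3,6,22.7]
  ]
}}

```text
clock: 3.5
eef_pos: [509.9, 169.0, 196.7]
tool_rot: [3.141, -0.001, 1.489]
force: [0.6, 0.7, -0.2]
width: 85.1
gripper_force: 0.0
```

```bash
sed -i "s/('wrist','top','scene')/('wrist',)/" n.py; python3 n.py;  python3 -c "
from h import *
stat(); print(delta((509.2,169.3,93),85.3))"
```

```text
3.5 [509.9 169.  196.7] [ 1.7996e+02 -3.0000e-02  8.5300e+01] F [ 0.6  0.7 -0.2] w 85.1 g 0.0 q [-0.61  0.57  0.36  1.9  -0.3   0.72 -0.16]
wrist all 930 [509.6 170.8] ang 84.88299549819551 ext -31.3 28.3 mid [509.8 169.3]
wrist far 215 [509.6 171.6] ang 84.62226006981801 ext -32.0 27.5 mid [509.6 169.3]
  hub 566 510.0413513183594 176.04132080078125 22.9014835357666
  blue ((509.9695129394531, 169.33602905273438), (94.15337371826172, 33.66865539550781), 72.67333221435547)
3.55 [509.9 168.9 196.7] [ 1.7997e+02 -3.0000e-02  8.5290e+01] F [-0.9 -0.2  0.9] w 85.4 g 0.0 q [-0.61  0.57  0.36  1.9  -0.3   0.72 -0.16]
(array([ 0.03, -0.07, 10.37]), np.float64(-0.0))
```

>>> {"op": "play_rows", "data": {
  "targets": [
    [0,0,0,1,0],
    [0,0,0,3,0],
    [0,0,0,5,0],
    [0,0,0,7,0],
    [0,0,0,8.5,0],
    [0,0,0,9.6,0],
    [0,0,0,10.2,0],
    [0,0,0,10.3,0],
    [0,0,0,10.3,0],
    [0,0,0,10.3,0]
  ]
}}

```text
clock: 4.55
eef_pos: [510.2, 168.9, 93.9]
tool_rot: [3.14, -0.001, 1.488]
force: [0.9, -0.0, -0.3]
width: 85.4
gripper_force: 0.0
```

>>> {"op": "play_rows", "data": {
  "targets": [
    [0.4,0,0,0,0],
    [0.6,0,0,0,0],
    [0.8,0,0,0,0],
    [1,0,0,0,0],
    [1,0,0,0,0],
    [1,0,0,0,0],
    [1,0,0,0,0],
    [1,0,0,0,0]
  ]
}}

```text
clock: 5.35
eef_pos: [509.9, 168.9, 93.7]
tool_rot: [3.141, -0.0, 1.488]
force: [-2.0, -0.3, 5.9]
width: 25.0
gripper_force: 58.9
```

>>> {"op": "play_rows", "data": {
  "targets": [
    [1,0,0,-0.3,0],
    [1,0,0,-0.8,0],
    [1,0,0,-1.5,0],
    [1,0,0,-2.3,0],
    [1,0,0,-3.2,0],
    [1,0,0,-4.5,0],
    [1,0,0,-6,0],
    [1,0,0,-8,0],
    [1,0,0,-8.5,0],
    [1,0,0,-8.5,0]
  ]
}}

```text
clock: 6.35
eef_pos: [510.3, 169.1, 179.4]
tool_rot: [3.14, -0.001, 1.489]
force: [0.2, -0.6, -0.6]
width: 24.9
gripper_force: 58.9
```

```bash
cat > t.py <<'E'
from h import *
import sys
stat()
ims=[]
for cam in ('wrist','scene','top'):
    im,P,d=shot(cam)
    t=[x for x in ctrl.trace(cam,'tray') if x['confidence']>.5 and x['pixels'].sum()>1000]
    if t:
        m=t[0]['pixels']&(d>0)&(abs(P[...,2]-13)<14); m=cv2.erode(m.astype(np.uint8),np.ones((2,2)))>0;q=P[m]
        print(cam,'tray',t[0]['confidence'],cv2.minAreaRect(q[:,:2].astype(np.float32)),'rim',cv2.minAreaRect(q[q[:,2]>14][:,:2].astype(np.float32)))
    ims.append(im[120:300,150:380] if cam=='scene' else im[100:300,130:380] if cam=='top' else im)
a=[cv2.resize(i,(400,300)) for i in ims]
save(np.hstack(a[:2]),sys.argv[1])
E
python3 t.py t1.png
```

```text
6.35 [510.3 169.1 179.4] [ 1.7988e+02 -7.0000e-02  8.5290e+01] F [ 0.2 -0.6 -0.6] w 24.9 g 58.9 q [-0.61  0.6   0.35  1.92 -0.32  0.68 -0.14]
wrist tray 0.94 ((462.06536865234375, 0.18784332275390625), (151.3196563720703, 95.20622253417969), 0.4276689887046814) rim ((448.7185363769531, 7.509822845458984), (156.21128845214844, 55.29250717163086), 22.55006980895996)
top tray 0.74 ((489.8723449707031, -41.192474365234375), (130.36012268066406, 180.1784210205078), 59.682777404785156) rim ((490.3222351074219, -40.43748474121094), (128.66441345214844, 180.16439819335938), 59.71055221557617)
```

View pics/t1.png

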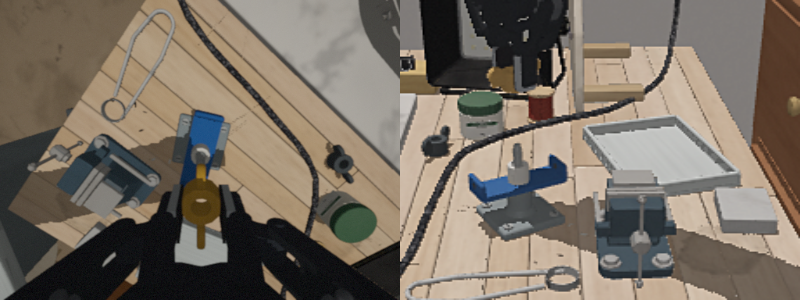

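The nut came up alone. The spacer and bracket are still on the stud, and the tray is centred near (491,-39), turned 59.7°. I'll carry the nut over.

>>> {"op": "play_rows", "data": {
  "targets": [
    [1,-1,0.1,0,-4],
    [1,-3,0.4,0,-11],
    [1,-6,0.8,0,-19],
    [1,-9.5,1.3,0,-27],
    [1,-13,1.8,0,-35],
    [1,-16.5,2.2,0,-43],
    [1,-20,2.7,0,-51],
    [1,-23,3.1,0,-58],
    [1,-24.5,3.3,0,-63],
    [1,-24.9,3.4,0,-64.4]
  ]
}}

```text
clock: 7.65
eef_pos: [522.6, -85.0, 177.8]
tool_rot: [-3.141, -0.0, 2.609]
force: [-0.5, 0.2, -0.6]
width: 25.8
gripper_force: 59.0
```

>>> {"op": "play_rows", "data": {
  "targets": [
    [1,0,0,0,0],
    [1,0,0,0,0],
    [1,0,0,0,0],
    [1,0,0,0,0],
    [1,0,0,0,0]
  ]
}}

```text
clock: 8.15
eef_pos: [523.2, -81.3, 178.3]
tool_rot: [3.142, -0.0, 2.613]
force: [0.2, -0.1, -0.7]
width: 25.5
gripper_force: 59.0
```

```bash
python3 -c "
from h import *
stat(); print(delta((524.1,-81.5,33),149.7))"; python3 t.py t2.png
```

```text
8.15 [523.2 -81.3 178.3] [180.    -0.   149.74] F [ 0.2 -0.1 -0.7] w 25.5 g 59.0 q [ 0.11  0.56 -0.01  1.93  0.01  0.65  1.13]
(array([-0.09,  0.03, 14.53]), np.float64(0.0))
8.15 [523.2 -81.3 178.3] [180.    -0.   149.74] F [ 0.2 -0.1 -0.7] w 25.5 g 59.0 q [ 0.11  0.56 -0.01  1.93  0.01  0.65  1.13]
wrist tray 0.96 ((493.65008544921875, -35.59687042236328), (135.61380004882812, 179.35488891601562), 59.974422454833984) rim ((492.265869140625, -37.96613311767578), (130.36734008789062, 179.14671325683594), 59.83740234375)
scene tray 0.93 ((492.9853820800781, -37.56890869140625), (129.8514404296875, 184.4046630859375), 60.298152923583984) rim ((491.9529724121094, -36.76002502441406), (129.499267578125, 182.19677734375), 60.543800354003906)
top tray 0.69 ((490.0714111328125, -41.07025146484375), (130.8729705810547, 179.6818084716797), 59.39019775390625) rim ((490.4556579589844, -40.42078399658203), (129.3637237548828, 179.6818084716797), 59.39019775390625)
```

View pics/t2.png

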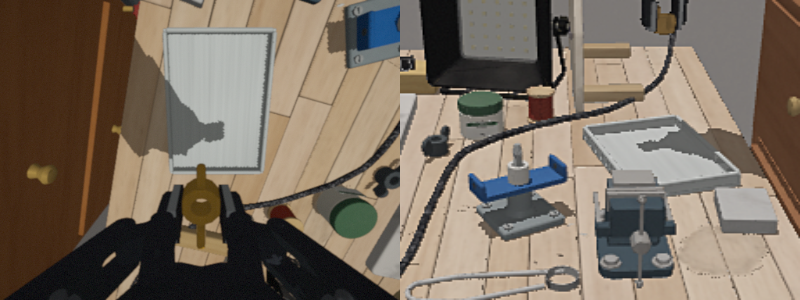

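The nut is level in the jaws over the tray's far end and the remaining pieces haven't moved. All three cameras agree on the tray's centre, so I'll lower the nut.

>>> {"op": "play_rows", "data": {
  "targets": [
    [1,-0.1,0,1.5,0],
    [1,-0.1,0,4,0],
    [1,-0.1,0,7,0],
    [1,-0.1,0,10,0],
    [1,-0.1,0,12,0],
    [1,-0.1,0,13.3,0],
    [1,-0.1,0,14,0],
    [1,-0.1,0,14.3,0],
    [1,-0.1,0,14.3,0],
    [1,-0.1,0,14.3,0]
  ]
}}

```text
clock: 9.45
eef_pos: [524.5, -82.7, 36.1]
tool_rot: [3.141, 0.001, 2.612]
force: [-0.0, 0.5, -0.7]
width: 25.3
gripper_force: 59.0
```

>>> {"op": "play_rows", "data": {
  "targets": [
    [1,0,0,0.1,0],
    [1,0,0,0.1,0],
    [1,0,0,0.1,0]
  ]
}}

```text
clock: 9.75
eef_pos: [524.1, -82.7, 34.6]
tool_rot: [3.141, 0.0, 2.612]
force: [0.5, 0.6, -1.6]
width: 25.2
gripper_force: 59.0
```

>>> {"op": "play_rows", "data": {
  "targets": [
    [1,0,0,0.1,0],
    [1,0,0,0.2,0],
    [1,0,0,0.2,0]
  ]
}}

```text
clock: 10.05
eef_pos: [523.8, -82.6, 32.1]
tool_rot: [-3.141, -0.0, 2.612]
force: [-0.6, -0.3, -0.1]
width: 25.5
gripper_force: 59.0
```

>>> {"op": "play_rows", "data": {
  "targets": [
    [1,0,0,0.1,0],
    [1,0,0,0.2,0],
    [1,0,0,0.2,0]
  ]
}}

```text
clock: 10.35
eef_pos: [523.9, -82.6, 31.6]
tool_rot: [3.142, 0.0, 2.612]
force: [-2.6, 0.4, 13.2]
width: 25.0
gripper_force: 60.8
```

>>> {"op": "play_rows", "data": {
  "targets": [
    [0.55,0,0,-0.1,0],
    [0.55,0,0,-0.1,0],
    [0.55,0,0,-0.1,0],
    [0.55,0,0,-0.1,0],
    [0.55,0,0,-0.1,0]
  ]
}}

```text
clock: 10.85
eef_pos: [523.8, -82.6, 31.1]
tool_rot: [-3.141, -0.0, 2.612]
force: [-0.2, 0.5, -0.0]
width: 38.3
gripper_force: 0.0
```

>>> {"op": "play_rows", "data": {
  "targets": [
    [0.55,0,0,-0.5,0],
    [0.55,0,0,-1.5,0],
    [0.55,0,0,-3,0],
    [0.5,0,0,-5,0],
    [0.5,0,0,-8,0],
    [0.5,0,0,-11,0],
    [0.5,0,0,-13.5,0],
    [0.5,0,0,-15,0],
    [0.5,0,0,-15,0],
    [0.5,0,0,-15,0]
  ]
}}

```text
clock: 11.85
eef_pos: [523.8, -82.6, 181.6]
tool_rot: [3.141, 0.001, 2.612]
force: [0.2, 0.2, -0.4]
width: 42.5
gripper_force: 0.0
```

```bash
cat > v.py <<'E'
from h import *
stat()
im,P,d=shot('wrist')
hsv=cv2.cvtColor(im,cv2.COLOR_RGB2HSV)
for cam in ('top','scene'):
    im,P,d=shot(cam)
    for n in ('wing_nut','spacer','bracket'):
        for r in ctrl.trace(cam,n)[:3]:
            m=r['pixels']&(d>0); print(cam,n,round(r['confidence'],2),np.median(P[m],0).round(),np.percentile(P[m][:,2],95).round()) if m.any() else 0
print('spacer/bracket axis',delta((509.7,169.3,180),72.4-0))
E
python3 v.py
```

```text
11.85 [523.8 -82.6 181.6] [1.7999e+02 3.0000e-02 1.4968e+02] F [ 0.2  0.2 -0.4] w 42.5 g 0.0 q [ 0.11  0.56 -0.01  1.93  0.01  0.65  1.13]
top wing_nut 0.69 [523. -84.  22.] 30.0
top wing_nut 0.4 [508. 172.  45.] 59.0
top bracket 0.6 [508. 165.  45.] 58.0
scene wing_nut 0.66 [521. -73.  23.] 31.0
scene spacer 0.69 [504. 174.  60.] 68.0
scene bracket 0.66 [505. 177.  48.] 61.0
spacer/bracket axis (array([13.93, 21.03,  0.09]), np.float64(77.3))
```

>>> {"op": "play_rows", "data": {
  "targets": [
    [0.3,0.6,0.9,0,4],
    [0.3,1.7,2.6,0,11],
    [0.3,3.3,5,0,19],
    [0.3,5.1,7.7,0,27],
    [0.3,6.9,10.4,0,35],
    [0.3,8.7,13.1,0,43],
    [0.3,10.4,15.7,0,51],
    [0.3,12,18.1,0,59],
    [0.3,13.2,19.9,0,67],
    [0.3,13.8,20.8,0,74]
  ]
}}

```text
clock: 13.3
eef_pos: [509.3, 169.6, 181.0]
tool_rot: [-3.141, -0.001, 1.319]
force: [0.0, 0.2, 0.7]
width: 59.6
gripper_force: 0.0
```

>>> {"op": "play_rows", "data": {
  "targets": [
    [0.3,0,0,0,2],
    [0.3,0,0,0,3.3],
    [0.3,0,0,0,3.3],
    [0.3,0,0,0,3.3],
    [0.3,0,0,0,3.3],
    [0.3,0,0,0,3.3],
    [0.3,0,0,0,3.3]
  ]
}}

```text
clock: 14.0
eef_pos: [509.9, 166.3, 181.4]
tool_rot: [-3.142, -0.0, 1.263]
force: [-0.2, -0.1, 1.6]
width: 59.7
gripper_force: 0.0
```

```bash
cat > m.py <<'E'
from h import *
import sys
stat(); im,P,d=shot('wrist'); hsv=cv2.cvtColor(im,cv2.COLOR_RGB2HSV)
roi=(abs(P[...,0]-509)<55)&(abs(P[...,1]-168)<55)&(d>0)&(P[...,2]<110)
b=roi&(hsv[...,0]>100)&(hsv[...,0]<125)&(hsv[...,1]>140)&(P[...,2]>36)
print('blue',cv2.minAreaRect(P[b][:,:2].astype(np.float32)),np.percentile(P[b][:,2],[20,50,98]).round(1))
r0=np.hypot(P[...,0]-510,P[...,1]-169)
s=roi&(r0<15)&(P[...,2]>61)&(P[...,2]<69)
if s.sum()>5: print('spacer top',s.sum(),cv2.minEnclosingCircle(P[s][:,:2].astype(np.float32)),np.median(P[s],0).round(1))
k=roi&(r0<15)&(P[...,2]>78)
if k.sum()>5: print('stud',k.sum(),np.median(P[k],0).round(1),P[k][:,2].max())
print(delta((509.7,169.3,75),72.4))
E
python3 m.py
```

```text
14.0 [509.9 166.3 181.4] [-1.800e+02 -1.000e-02  7.236e+01] F [-0.2 -0.1  1.6] w 59.7 g 0.0 q [-0.64  0.6   0.41  1.92 -0.37  0.69 -0.31]
blue ((509.9231262207031, 169.57009887695312), (94.11023712158203, 33.52278518676758), 72.59870910644531) [45.4 46.  60.3]
spacer top 285 ((510.02337646484375, 168.9127655029297), 10.789774894714355) [512.2 172.3  65.6]
stud 121 [510.4 170.3  85.8] 90.13915994291494
(array([ 0.27, -0.11, 10.63]), np.float64(-0.0))
```

>>> {"op": "play_rows", "data": {
  "targets": [
    [0.3,0.3,-0.1,1,0],
    [0.3,0.3,-0.1,3,0],
    [0.3,0.3,-0.1,5.5,0],
    [0.3,0.3,-0.1,7.8,0],
    [0.3,0.3,-0.1,9.3,0],
    [0.3,0.3,-0.1,10.2,0],
    [0.3,0.3,-0.1,10.5,0],
    [0.3,0.3,-0.1,10.5,0],
    [0.3,0.3,-0.1,10.5,0],
    [0.3,0.3,-0.1,10.5,0]
  ]
}}

```text
clock: 15.05
eef_pos: [510.3, 170.0, 77.0]
tool_rot: [3.14, -0.001, 1.263]
force: [0.4, -0.5, -1.1]
width: 59.4
gripper_force: 0.0
```

>>> {"op": "play_rows", "data": {
  "targets": [
    [0.5,0,0,0,0],
    [0.6,0,0,0,0],
    [0.7,0,0,0,0],
    [0.8,0,0,0,0],
    [1,0,0,0,0],
    [1,0,0,0,0],
    [1,0,0,0,0],
    [1,0,0,0,0]
  ]
}}

```text
clock: 15.85
eef_pos: [509.9, 169.8, 76.8]
tool_rot: [3.141, -0.0, 1.263]
force: [-2.0, -0.4, 5.2]
width: 19.6
gripper_force: 58.5
```

>>> {"op": "play_rows", "data": {
  "targets": [
    [1,0,0,-0.3,0],
    [1,0,0,-0.8,0],
    [1,0,0,-1.6,0],
    [1,0,0,-2.6,0],
    [1,0,0,-3.8,0],
    [1,0,0,-5.2,0],
    [1,0,0,-7,0],
    [1,0,0,-9,0],
    [1,0,0,-10.5,0],
    [1,0,0,-10.5,0]
  ]
}}

```text
clock: 16.85
eef_pos: [511.3, 170.1, 184.0]
tool_rot: [3.138, -0.003, 1.263]
force: [-0.1, -1.1, -0.3]
width: 19.4
gripper_force: 58.6
```

```bash
python3 m.py; python3 -c "
from h import *
C=np.array([491.5,-38.3]);print(C+35*np.array([.504,.863])-45*np.array([-.863,.504]))
p=C+35*np.array([.504,.863])-45*np.array([-.863,.504])
print(delta((*p,180),59.7))"
```

```text
16.85 [511.3 170.1 184. ] [179.78  -0.18  72.38] F [-0.1 -1.1 -0.3] w 19.4 g 58.6 q [-0.65  0.6   0.42  1.92 -0.37  0.7  -0.32]
blue ((510.4290771484375, 171.03236389160156), (90.87289428710938, 33.312110900878906), 72.49321746826172) [45.3 45.9 59.8]
spacer top 29 ((510.171875, 169.65469360351562), 4.515465259552002) [511.1 172.4  65. ]
stud 120 [510.3 170.3  86.6] 90.04841216899652
(array([-0.11, -0.07, 10.77]), np.float64(-0.0))
[547.975 -30.775]
(array([-18.  ,   9.65,   0.25]), np.float64(12.7))
```

>>> {"op": "play_rows", "data": {
  "targets": [
    [1,-0.8,0.4,0,0.5],
    [1,-2.5,1.3,0,2],
    [1,-5,2.7,0,4],
    [1,-7.7,4.1,0,6],
    [1,-10.4,5.6,0,8],
    [1,-13,7,0,9.5],
    [1,-15.4,8.2,0,11],
    [1,-17.2,9.2,0,12],
    [1,-18,9.6,0,12.7],
    [1,-18,9.6,0,12.7]
  ]
}}

```text
clock: 17.9
eef_pos: [546.3, -32.6, 180.7]
tool_rot: [-3.141, 0.001, 1.038]
force: [-0.5, 0.2, -1.4]
width: 19.4
gripper_force: 58.7
```

>>> {"op": "play_rows", "data": {
  "targets": [
    [1,0,0,0,0],
    [1,0,0,0,0],
    [1,0,0,0,0],
    [1,0,0,0,0],
    [1,0,0,0,0]
  ]
}}

```text
clock: 18.4
eef_pos: [546.8, -30.3, 181.3]
tool_rot: [-3.142, -0.0, 1.042]
force: [0.2, -0.1, 0.1]
width: 19.5
gripper_force: 58.7
```

```bash
python3 -c "
from h import *
print(delta((548,-30.8,38),59.7))"; python3 t.py t3.png
```

```text
(array([ 0.02,  0.13, 14.33]), np.float64(0.0))
18.4 [546.8 -30.3 181.3] [-1.800e+02 -1.000e-02  5.973e+01] F [ 0.2 -0.1  0.1] w 19.5 g 58.7 q [-0.29  0.62  0.45  1.89 -0.4   0.72 -0.13]
wrist tray 0.65 ((501.29144287109375, -109.82653045654297), (0.6896359920501709, 11.929786682128906), 58.65151596069336) rim ((0.0, 0.0), (0.0, 0.0), 0.0)
scene tray 0.75 ((482.098876953125, -31.48040771484375), (131.1990203857422, 207.458740234375), 60.73133087158203) rim ((481.4095764160156, -30.879013061523438), (130.29379272460938, 204.9583740234375), 59.81820297241211)
```

View pics/t3.png

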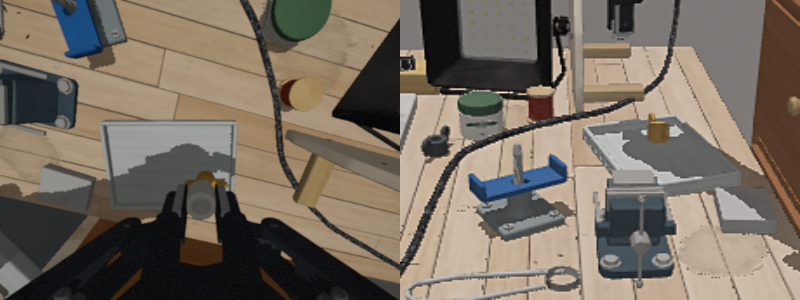

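The spacer is held, the nut stands upright in the tray and the bracket is still on the stud. I'll lower the spacer.

>>> {"op": "play_rows", "data": {
  "targets": [
    [1,0,0.1,1.5,0],
    [1,0,0.1,4,0],
    [1,0,0.1,7,0],
    [1,0,0.1,10,0],
    [1,0,0.1,12,0],
    [1,0,0.1,13.3,0],
    [1,0,0.1,14,0],
    [1,0,0.1,14.2,0],
    [1,0,0.1,14.2,0],
    [1,0,0.1,14.2,0]
  ]
}}

```text
clock: 19.7
eef_pos: [548.3, -31.4, 40.1]
tool_rot: [3.14, -0.001, 1.042]
force: [-0.4, -0.9, -1.0]
width: 19.4
gripper_force: 58.7
```

>>> {"op": "play_rows", "data": {
  "targets": [
    [1,0,0,0.1,0],
    [1,0,0,0.2,0],
    [1,0,0,0.2,0],
    [1,0,0,0.2,0]
  ]
}}

```text
clock: 20.1
eef_pos: [547.7, -31.4, 37.4]
tool_rot: [3.142, -0.0, 1.042]
force: [-0.7, 0.2, -0.7]
width: 19.5
gripper_force: 58.7
```

>>> {"op": "play_rows", "data": {
  "targets": [
    [1,0,0,0.1,0],
    [1,0,0,0.2,0],
    [1,0,0,0.2,0],
    [1,0,0,0.2,0]
  ]
}}

```text
clock: 20.5
eef_pos: [547.6, -31.4, 35.2]
tool_rot: [-3.141, 0.0, 1.042]
force: [0.4, -0.2, -0.8]
width: 19.5
gripper_force: 58.7
```

>>> {"op": "play_rows", "data": {
  "targets": [
    [1,0,0,0.1,0],
    [1,0,0,0.1,0],
    [1,0,0,0.1,0]
  ]
}}

```text
clock: 20.8
eef_pos: [547.8, -31.4, 34.8]
tool_rot: [3.141, -0.0, 1.041]
force: [-2.2, -0.1, 5.8]
width: 19.3
gripper_force: 59.3
```

>>> {"op": "play_rows", "data": {
  "targets": [
    [0.6,0,0,0,0],
    [0.6,0,0,0,0],
    [0.6,0,0,0,0],
    [0.6,0,0,0,0],
    [0.6,0,0,-0.5,0],
    [0.6,0,0,-1.5,0],
    [0.6,0,0,-3,0],
    [0.55,0,0,-5,0],
    [0.55,0,0,-7.5,0],
    [0.5,0,0,-10.5,0]
  ]
}}

```text
clock: 21.8
eef_pos: [547.1, -31.3, 140.5]
tool_rot: [-3.141, 0.0, 1.041]
force: [0.3, -0.3, 0.4]
width: 42.6
gripper_force: 0.0
```

>>> {"op": "play_rows", "data": {
  "targets": [
    [0.5,0,0,-2.5,0],
    [0.4,0,0,-4.2,0],
    [0.3,0,0,-4.3,0],
    [0.3,0,0,-4.3,0]
  ]
}}

```text
clock: 22.2
eef_pos: [547.7, -31.2, 182.8]
tool_rot: [3.141, -0.001, 1.042]
force: [0.8, -0.0, 0.3]
width: 59.8
gripper_force: 0.0
```

```bash
python3 v.py; python3 -c "
from h import *
print(delta((510,169.3,180),72.4))"
```

```text
22.2 [547.7 -31.2 182.8] [ 1.7996e+02 -4.0000e-02  5.9690e+01] F [ 0.8 -0.   0.3] w 59.8 g 0.0 q [-0.29  0.62  0.46  1.89 -0.4   0.72 -0.13]
scene wing_nut 0.64 [522. -73.  22.] 30.0
scene spacer 0.49 [542. -27.  19.] 26.0
scene bracket 0.73 [506. 174.  48.] 60.0
spacer/bracket axis (array([ 15.42, -13.4 ,   0.19]), np.float64(-12.7))
(array([ 15.44, -13.37,   0.19]), np.float64(-12.7))
```

Spacer standing in the tray (top at about 25 mm). Now the bracket.

>>> {"op": "play_rows", "data": {
  "targets": [
    [0.2,0.7,-0.6,0,-0.5],
    [0.2,2.1,-1.8,0,-2],
    [0.2,4.2,-3.6,0,-4],
    [0.2,6.6,-5.7,0,-6],
    [0.2,9,-7.8,0,-8],
    [0.2,11.3,-9.8,0,-9.5],
    [0.2,13.4,-11.6,0,-11],
    [0.2,14.8,-12.8,0,-12],
    [0.2,15.4,-13.4,0,-12.7],
    [0.2,15.4,-13.4,0,-12.7]
  ]
}}

```text
clock: 23.65
eef_pos: [509.1, 170.7, 182.2]
tool_rot: [-3.141, -0.0, 1.266]
force: [0.5, -0.9, -0.8]
width: 68.3
gripper_force: 0.0
```

>>> {"op": "play_rows", "data": {
  "targets": [
    [0.2,0,0,0,0],
    [0.2,0,0,0,0],
    [0.2,0,0,0,0],
    [0.2,0,0,0,0],
    [0.2,0,0,0,0]
  ]
}}

```text
clock: 24.15
eef_pos: [509.9, 168.7, 182.3]
tool_rot: [3.142, 0.0, 1.262]
force: [0.8, 0.1, 0.6]
width: 68.3
gripper_force: 0.0
```

```bash
sed -i 's/509.7,169.3,75/510,169.5,65/' m.py; python3 m.py
```

```text
24.15 [509.9 168.7 182.3] [180.     0.    72.33] F [0.8 0.1 0.6] w 68.3 g 0.0 q [-0.65  0.6   0.43  1.92 -0.37  0.7  -0.31]
blue ((509.89898681640625, 169.07888793945312), (94.74899291992188, 33.703739166259766), 72.427734375) [45.4 46.  60.2]
spacer top 31 ((510.5743713378906, 169.61709594726562), 4.59088134765625) [511.6 172.   65.2]
stud 125 [510.5 170.3  86.3] 90.29716641862143
(array([ 0.06, -0.  , 11.73]), np.float64(-0.1))
```

>>> {"op": "play_rows", "data": {
  "targets": [
    [0.2,0.1,0,1,0],
    [0.2,0.1,0,3,0],
    [0.2,0.1,0,6,0],
    [0.2,0.1,0,8.5,0],
    [0.2,0.1,0,10.4,0],
    [0.2,0.1,0,11.5,0],
    [0.2,0.1,0,11.9,0],
    [0.2,0.1,0,11.9,0],
    [0.2,0.1,0,11.9,0],
    [0.2,0.1,0,11.9,0]
  ]
}}

```text
clock: 25.2
eef_pos: [510.7, 170.4, 64.1]
tool_rot: [3.14, -0.001, 1.263]
force: [0.4, -0.4, 0.5]
width: 68.2
gripper_force: 0.0
```

>>> {"op": "play_rows", "data": {
  "targets": [
    [0.3,0,0,0,0],
    [0.4,0,0,0,0],
    [0.5,0,0,0,0],
    [0.6,0,0,0,0],
    [0.8,0,0,0,0],
    [1,0,0,0,0],
    [1,0,0,0,0],
    [1,0,0,0,0]
  ]
}}

```text
clock: 26.0
eef_pos: [510.3, 170.2, 63.8]
tool_rot: [3.141, -0.001, 1.263]
force: [-1.4, -0.6, 5.7]
width: 31.8
gripper_force: 59.4
```

>>> {"op": "play_rows", "data": {
  "targets": [
    [1,0,0,-0.2,0],
    [1,0,0,-0.5,0],
    [1,0,0,-1,0],
    [1,0,0,-1.7,0],
    [1,0,0,-2.5,0],
    [1,0,0,-3.4,0],
    [1,0,0,-4.4,0],
    [1,0,0,-5.4,0],
    [1,0,0,-6.4,0],
    [1,0,0,-7.4,0]
  ]
}}

```text
clock: 27.0
eef_pos: [510.1, 170.2, 138.3]
tool_rot: [3.141, -0.0, 1.263]
force: [-0.1, -0.0, -1.6]
width: 31.9
gripper_force: 59.6
```

>>> {"op": "play_rows", "data": {
  "targets": [
    [1,0,0,-1.5,0],
    [1,0,0,-3,0],
    [1,0,0,-4,0],
    [1,0,0,-4,0],
    [1,0,0,-4,0],
    [1,0,0,-4,0]
  ]
}}

```text
clock: 27.6
eef_pos: [509.5, 170.1, 176.7]
tool_rot: [-3.14, 0.001, 1.263]
force: [-0.2, 0.3, -1.6]
width: 31.8
gripper_force: 59.6
```

```bash
python3 t.py t4.png; python3 -c "
from h import *
C=np.array([491.5,-38.3]);p=C+10*np.array([.504,.863])+32*np.array([-.863,.504])
print(p,delta((*p,178),149.7))"
```

```text
27.6 [509.5 170.1 176.7] [-1.7993e+02  4.0000e-02  7.2380e+01] F [-0.2  0.3 -1.6] w 31.8 g 59.6 q [-0.65  0.61  0.42  1.92 -0.38  0.69 -0.31]
scene tray 0.61 ((491.76318359375, -37.375755310058594), (130.7901153564453, 183.49232482910156), 60.37411880493164) rim ((491.55133056640625, -36.52372741699219), (129.5316162109375, 182.07208251953125), 60.12154769897461)
[468.924 -13.542] (array([-18.74,   1.65,  -0.09]), np.float64(-77.3))
```

View pics/t4.png

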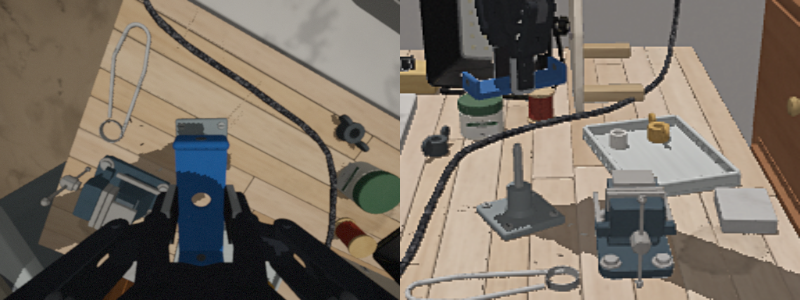

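The bracket is held level and the bare stud is left behind. The nut and spacer both stand in the tray. I'll carry the bracket across.

>>> {"op": "play_rows", "data": {
  "targets": [
    [1,-0.7,0.1,0,-4],
    [1,-2.2,0.2,0,-11],
    [1,-4.3,0.4,0,-19],
    [1,-6.6,0.6,0,-27],
    [1,-8.9,0.8,0,-35],
    [1,-11.2,1,0,-43],
    [1,-13.5,1.2,0,-51],
    [1,-15.7,1.4,0,-59],
    [1,-17.5,1.6,0,-67],
    [1,-18.6,1.6,0,-74]
  ]
}}

```text
clock: 28.9
eef_pos: [468.7, -13.9, 177.3]
tool_rot: [-3.141, 0.0, 2.558]
force: [-0.5, 0.2, -0.9]
width: 32.1
gripper_force: 59.6
```

>>> {"op": "play_rows", "data": {
  "targets": [
    [1,0,0,0,-2],
    [1,0,0,0,-3.3],
    [1,0,0,0,-3.3],
    [1,0,0,0,-3.3],
    [1,0,0,0,-3.3],
    [1,0,0,0,-3.3],
    [1,0,0,0,-3.3]
  ]
}}

```text
clock: 29.6
eef_pos: [469.0, -11.7, 177.3]
tool_rot: [-3.142, -0.0, 2.613]
force: [0.7, -0.0, -0.0]
width: 32.0
gripper_force: 59.7
```

```bash
python3 -c "
from h import *
stat();print(delta((468.9,-13.5,34),149.7))"; python3 t.py t5.png
```

```text
29.6 [469.  -11.7 177.3] [-180.     -0.    149.69] F [ 0.7 -0.  -0. ] w 32.0 g 59.7 q [-0.03  0.5  -0.    2.09  0.    0.55  1.01]
(array([-0.08, -0.16, 14.33]), np.float64(-0.0))
29.6 [469.  -11.7 177.3] [-180.     -0.    149.69] F [ 0.7 -0.  -0. ] w 32.0 g 59.7 q [-0.03  0.5  -0.    2.09  0.    0.55  1.01]
wrist tray 0.82 ((482.6993713378906, -30.731048583984375), (135.01072692871094, 157.41200256347656), 60.29866027832031) rim ((481.3467712402344, -31.878768920898438), (131.676513671875, 156.1995849609375), 60.29866027832031)
scene tray 0.69 ((490.9629211425781, -37.057823181152344), (131.07908630371094, 185.18052673339844), 60.110267639160156) rim ((491.58526611328125, -37.429412841796875), (131.05609130859375, 181.7102813720703), 60.1385498046875)
```

View pics/t5.png

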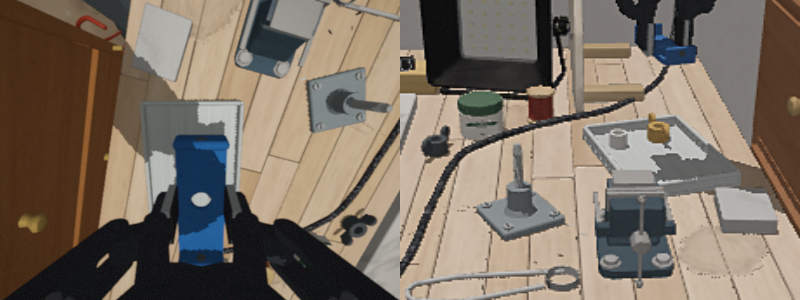

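The bracket is aligned with the tray and clear of the nut and spacer. Lowering it now.

>>> {"op": "play_rows", "data": {
  "targets": [
    [1,-0.1,-0.1,1.5,0],
    [1,-0.1,-0.1,4,0],
    [1,-0.1,-0.1,7,0],
    [1,-0.1,-0.1,10,0],
    [1,-0.1,-0.1,12,0],
    [1,-0.1,-0.1,13.3,0],
    [1,-0.1,-0.1,14,0],
    [1,-0.1,-0.1,14.3,0],
    [1,-0.1,-0.1,14.3,0],
    [1,-0.1,-0.1,14.3,0]
  ]
}}

```text
clock: 30.9
eef_pos: [469.4, -13.5, 34.3]
tool_rot: [3.142, -0.0, 2.612]
force: [-0.5, -0.0, -1.7]
width: 31.8
gripper_force: 59.8
```

>>> {"op": "play_rows", "data": {
  "targets": [
    [1,0,0,0.1,0],
    [1,0,0,0.2,0],
    [1,0,0,0.3,0],
    [1,0,0,0.3,0]
  ]
}}

```text
clock: 31.3
eef_pos: [469.4, -13.3, 31.3]
tool_rot: [-3.142, 0.0, 2.613]
force: [-0.3, 0.1, -1.3]
width: 31.9
gripper_force: 59.8
```

>>> {"op": "play_rows", "data": {
  "targets": [
    [1,0,0,0.1,0],
    [1,0,0,0.2,0],
    [1,0,0,0.2,0],
    [1,0,0,0.2,0]
  ]
}}

```text
clock: 31.7
eef_pos: [469.3, -13.3, 29.2]
tool_rot: [-3.142, -0.0, 2.612]
force: [-0.6, -0.1, -1.1]
width: 32.0
gripper_force: 59.8
```

>>> {"op": "play_rows", "data": {
  "targets": [
    [1,0,0,0.1,0],
    [1,0,0,0.1,0],
    [1,0,0,0.1,0]
  ]
}}

```text
clock: 32.0
eef_pos: [469.4, -13.3, 28.6]
tool_rot: [3.141, 0.0, 2.612]
force: [-0.5, -0.2, 5.2]
width: 31.3
gripper_force: 63.3
```

>>> {"op": "play_rows", "data": {
  "targets": [
    [0.45,0,0,0,0],
    [0.45,0,0,0,0],
    [0.45,0,0,0,0],
    [0.45,0,0,0,0],
    [0.45,0,0,-0.5,0],
    [0.45,0,0,-1.5,0],
    [0.45,0,0,-3,0],
    [0.45,0,0,-5.5,0],
    [0.45,0,0,-8.5,0],
    [0.45,0,0,-12,0]
  ]
}}

```text
clock: 33.0
eef_pos: [468.6, -13.4, 149.7]
tool_rot: [-3.141, -0.001, 2.613]
force: [1.4, 0.1, -0.5]
width: 47.0
gripper_force: 0.0
```

>>> {"op": "play_rows", "data": {
  "targets": [
    [0.45,-2,0,-3,0],
    [0.3,-5,0,-6,0],
    [0,-8,0,-8,0],
    [0,-8,0,-8,0],
    [0,-8,0,-8,0],
    [0,-8,0,-8,0]
  ]
}}

```text
clock: 33.6
eef_pos: [536.8, -53.2, 227.9]
tool_rot: [-3.141, -0.002, 2.613]
force: [-0.6, 0.2, 0.4]
width: 85.6
gripper_force: 0.0
```

```bash
python3 t.py t6.png; python3 -c "
from h import *
im,P,d=shot('scene'); hsv=cv2.cvtColor(im,cv2.COLOR_RGB2HSV)
b=(d>0)&(hsv[...,0]>100)&(hsv[...,0]<125)&(hsv[...,1]>140)&(abs(P[...,0]-469)<80)&(abs(P[...,1]+13)<80)&(P[...,2]<60)
print(b.sum(),cv2.minAreaRect(P[b][:,:2].astype(np.float32)),np.percentile(P[b][:,2],[5,50,98]))"
```

```text
33.6 [536.8 -53.2 227.9] [-1.7994e+02 -1.2000e-01  1.4973e+02] F [-0.6  0.2  0.4] w 85.6 g 0.0 q [ 0.39  0.55 -0.52  1.85  0.35  0.84  0.74]
wrist tray 0.62 ((495.8091125488281, -38.455963134765625), (133.52011108398438, 187.8240203857422), 59.462528228759766) rim ((492.4810791015625, -37.98884582519531), (130.7084197998047, 181.67742919921875), 59.55696105957031)
scene tray 0.86 ((475.7914123535156, -36.386634826660156), (145.33860778808594, 212.45230102539062), 60.182518005371094) rim ((479.4063415527344, -29.8892822265625), (130.529541015625, 212.48391723632812), 60.396488189697266)
top tray 0.9 ((490.0116271972656, -41.24781799316406), (130.94558715820312, 179.55450439453125), 59.88128662109375) rim ((490.5303649902344, -40.35362243652344), (128.87803649902344, 179.55450439453125), 59.88128662109375)
394 ((470.5502624511719, -13.099796295166016), (33.56780242919922, 96.33596801757812), 59.408843994140625) [ 9.3108136  12.18095736 25.6669395 ]
```

View pics/t6.png

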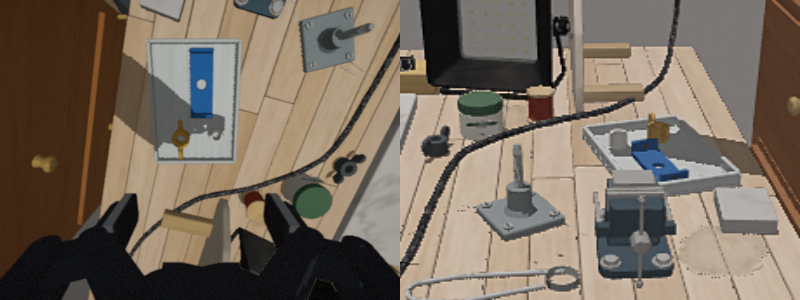

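All three pieces are in the tray. The bracket lies flat with its ears up, and the gripper is clear.

```bash
python3 -c "
from cell import ctrl
print(ctrl.finish_job())"
```

```text
the job is handed in; nothing more can be done
None
```

I moved the wing nut, then the spacer, then the bracket into the tray one at a time, laid the bracket flat with its ears up, and handed the job in at about 34 s with the gripper open and clear; the hand-in returned no verdict.

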